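# Uncover the dip pot and load two bushings

## Robot

A 6-joint arm with a two-finger parallel gripper is mounted at the origin on the work surface. World frame = base frame: x ahead of the robot, y to its left, z up, the work surface at z = 0. Lengths are in mm, angles in rad, forces in N, time in s.
With the tool pointing down it reaches from about 350 to 975 mm from the base axis. Payload 7.1 kg.
Tool frame: the origin (TCP) lies at the very end of the fingers, on their centre line; the grasp point (between the pads) lies 19 mm behind it; z points along the fingers, y is the line along which they close (so a half turn about z gives the same grasp; the last joint's range is limited). The gripper opens to 88 mm and grips with 3 to 60 N. Pads are 20 mm wide; open, the fingers measure 115 mm over their backs; the gripper's body (75 mm by 178 mm) begins 61 mm behind the grasp point.
Start: joints at [1.108, 0.423, 1.63, -0, 1.089, -0.019], TCP at [268.326, 564.451, 194.575] pointing down, gripper open.
Joint ranges: [-3, 3], [-0.9, 2.11], [0.09, 2.58], [-1.31, 4.45], [0.11, 2.69], [-2.54, 2.54]. Speed limits (rad/s): [2.39, 2.39, 3.01, 3.14, 3.14, 3.14].

## Interface

Orientations are given as a rotation vector (axis times angle).
In Python, from workcell import ctrl, optics gives the robot as it stands.
- The arm moves only by the shell command python3 -m jog 'ROWS'. ROWS is JSON, a list of rows, each a list of 7 numbers: the shift along the tool's x, y, z in units of 40 mm (1.0 is 40 mm), then the turn, a rotation vector about the tool's x, y, z in units of 6 degrees (1.0 is 6 degrees), then the opening, from 0 (shut) to 1 (fully open). A call has 1 to 20 rows; each row shifts and turns the commanded pose from where the row before left it, along the tool's axes as they then stand; what a row does not reach is not made up. A row lasts 1/10 s, in which the tool goes at most 50 mm and 8.59 degrees, less where a joint would pass 70% of its speed; a pose out of reach is approached as far as the arm can. A call is refused whole if a number of a shift passes 1 or a number of a turn 1, either way. A call with a gripper value outside its range is refused whole. The fingers move at their own pace and stop on an object; the grip force is fixed at half the most. Time passes only in rows, so rows that do not move let the fingers close. It gives the time, the measured TCP pose, the force, the opening and the grip force at its end, in the units of the state.
- ctrl.get_obs(): the state, without advancing time (a new reading comes with each control period).
- optics.get_image(name): name is "scene" or "top"; returns the picture (384x512x3 uint8, red, green, blue); there is no depth.
- optics.camera_model(name): a dict with "fov_y" (degrees; the focal length in pixels is half the picture's height over the tangent of half this angle, whatever the lens; pixels are square), "cx", "cy" (the principal point, pixels), "view" (4x4, takes a point from world to camera coordinates). Camera axes: x right, y up, looking along -z (the intrinsics and any distortion apply to the point x, -y, -z); pixel columns grow to the right and rows downward; lengths in mm; the calibration is good to about 2 mm. A picture is of the moment at which its call begins. camera_model takes no time and is no camera call.
- ctrl.close_job(): hands the job in; it is judged then, once.
Trained networks look in the newest picture that a camera, given by its name, has taken for a name from the list of things; names that differ only in an ending like _2 or _b are one class to them, and where a whole thing is asked for, a point or a joint stands for the part that bears it (a point fixed in the world has none). Each returns a list of dicts, best first, with "conf" (0 to 1); they miss things now and then, are a little off and sometimes report something else, mostly with a low value. They report only what shows in the picture. A call takes as long as a camera call. They do not tell look-alikes from the thing itself.
- optics.masks_of(target, camera): "pixels" (384x512 bool, what is visible of it) and "extent" ([centre column, centre row, width, height] in pixels, round what is visible of it).
The state is a dict: "t": time; "qpos": joint angles; "qvel": joint speeds; "joint_torque": joint torques, N m; "ee_pos": TCP position; "orientation": TCP orientation; "ft_force": force on the tool from outside, world axes, zero at the start; "moment": the same for the moment, N m; "width": finger opening in mm; "grasp_force": force on a finger pad.
Only numpy, scipy, OpenCV 4.12 (cv2) and the standard library are available. Lean on these libraries where they do the work, as an engineer would, in place of code of your own. Each camera call takes 0.05 s, during which the arm holds its last target. There are 200 camera calls.

## Task

Lift the lid off the steel dip pot by its knob and set it down gently, knob up and wholly on the empty low perforated stand. Then slide the two steel bushings along the pot's loading shelf, without lifting them off it, so that both drop over its lip into the pot. Leave the other things on the bench where they are.

Things in the scene. Friction and masses are not known exactly. Their poses are not given: they have to be found in the camera images.
- pot: Fixed round steel pot, outer radius 67, wall 4.5, height 110, floor 5 thick; two side loop handles (at its +y and -y, out to 89 from the axis, up to 92 high). Origin: centre of its underside on the bench, z up. Its +x axis points along the loading shelf fixed beside it (see pot_lip).
- pot_lip (a point): Middle of the loading shelf's edge at the rim, at 69, 0, 116 in the pot's frame (same axes). Shelf: level perforated plate on legs, 110 wide, from here 206 along +x, upper face 116 above the bench. Two guide rails 10 high run its whole length, leaving a lane 50 wide along the x axis, open at both ends; parts pushed along -x drop off this edge into the pot.
- lid: Loose round steel lid, 0.3 kg, lying on the pot at first, origin 102 above the bench. Origin: centre of its underside, z up. From below: disc radius 57, 8 thick (goes inside the pot with play); flange radius 66, 5 thick, resting on the rim; black knob: stem radius 8 from z 13 to 27, head radius 16 from z 27 to 49.
- lid_knob (a point): Centre of the knob's head, on the lid's axis, 38 above the lid's underside.
- bushing1: Loose dark steel bushing, upright cylinder of diameter 36 and height 40 with a dark bore, 0.12 kg, standing in the lane, the one nearer to the pot. Origin: its centre, z along the cylinder's axis.
- bushing2: The same kind of bushing, standing in the lane farther from the pot. Origin: its centre, z along the cylinder's axis.
- stand: Fixed low perforated aluminium stand, empty: square plate 190 by 190 on four short legs, upper face 40 above the bench. Origin: below its centre on the bench; x and y along its edges, z up.
- plug_bin: Fixed grey open bin full of green plugs, 150 (x) by 180 (y), 55 high. Origin: centre of its underside. Not part of the job.
- tub: Clear plastic open tub, 120 (x) by 90 (y), 50 high, loose. Origin: centre of its underside. Leave alone.
- jar: White jar, radius 30, height 85, loose. Origin: centre of its underside. Leave alone.
- tape: Roll of paper tape lying flat, outer radius 45, height 25, loose. Origin: centre of its underside. Leave alone.
- screwdriver: Screwdriver lying along its x axis, loose. Leave alone.
- cup: Grey plastic cup, radius 38, height 80, loose. Origin: centre of its underside. Leave alone.
There are look-alikes about, which are no part of the job. What is shaped like the bushing1 but orange is not meant.

How it is judged (in metres and radians):
On the way, in this order (a step that is already met when the one before it is completed fails the run):
1. the lid has been lifted clear of the pot (z of lid in the frame of pot above 0.125 m and angle between lid's own z axis and vertical below 0.5 rad), for 0.1 s.
2. the lid is set down on the stand (within 15 mm of its plate) while the fingers still touch it (x of lid in the frame of stand between -0.038 and 0.038 m and y of lid in the frame of stand between -0.038 and 0.038 m and z of lid in the frame of stand below 0.055 m and angle between lid's own z axis and vertical below 0.3 rad and contact force between the fingers and lid above 0.3 N), for 0.06 s.
At the end, for the whole second after the job is handed in: The lid lies flat and knob up on the stand's plate, its centre within 38 mm of the plate's centre along each edge direction (so its 57 mm underside disc is wholly on the plate), at rest and released; both bushings lie at rest in the pot, centres within 55 mm of its axis and below 90 mm (x of lid in the frame of stand between -0.038 and 0.038 m and y of lid in the frame of stand between -0.038 and 0.038 m and z of lid in the frame of stand between 0.034 and 0.046 m and angle between lid's own z axis and vertical below 0.06 rad and linear speed of each of lid, bushing1, bushing2 below 0.02 m/s and horizontal distance between each of bushing1, bushing2 and pot below 0.055 m and z of each of bushing1, bushing2 in the frame of pot below 0.09 m); the robot touches nothing.
It fails at once if one of the loose bystanders is pushed more than 30 mm from its place (distance of any of tub, jar, tape, screwdriver, cup from where it was at the start of the episode above 0.03 m).
It fails at once if the jar, cup or tub is tipped over (angle between any of jar, cup, tub's own z axis and vertical above 0.5 rad).
It fails at once if a bushing is lifted more than 30 mm off the shelf (z of any of bushing1, bushing2 in the frame of pot above 0.166 m).
It fails at once if the lid is dropped from more than 20 mm above the stand (contact force between lid and anything else below 0.001 N and height (world z) of lid above 0.06 m and horizontal distance between lid and stand below 0.16 m).
It also fails if it takes over 64 s, if anything falls off the work surface, if the arm or the gripper's body presses on something with over 40 N, if the wrist force passes 120 N, or if a joint passes its speed limit or range.

## Working session

There is one attempt and no reset: what is moved stays moved. The work goes in short steps, Python scripts to look and compute and a shell command to move; the robot and the scene stay as the last step left them, time stands still between calls to the robot, and variables do not carry over. Pictures are saved under pics/ and viewed, at most 11 in all, crops included, and the job is handed in when it is done.

```bash
mkdir -p pics; ls; python3 - <<'E'
from workcell import ctrl, optics
import cv2, numpy as np
for n in("scene","top"):
    im=optics.get_image(n); cv2.imwrite(f"pics/{n}0.png",im[:,:,::-1]); print(n,optics.camera_model(n))
o=ctrl.get_obs(); print({k:np.round(v,3).tolist() for k,v in o.items()})
E
```

```text
pics
scene {'fov_y': 49.05849440694365, 'cx': 265.1477214477964, 'cy': 187.7209084642948, 'view': array([[ 7.41904321e-01,  6.70368519e-01,  1.35656699e-02,
        -4.29153897e+02],
       [-5.56302928e-01,  6.04120248e-01,  5.70583718e-01,
         2.71060528e+02],
       [ 3.74306066e-01, -4.30865147e-01,  8.21127392e-01,
        -1.43326365e+03],
       [ 0.00000000e+00,  0.00000000e+00,  0.00000000e+00,
         1.00000000e+00]])}
top {'fov_y': 56.78455030307339, 'cx': 251.83748631713974, 'cy': 189.6115679103742, 'view': array([[ 1.16914869e-02, -9.99921071e-01, -4.60008768e-03,
         7.52379685e+00],
       [ 9.78573235e-01,  1.04958823e-02,  2.05631370e-01,
        -6.08694007e+02],
       [-2.05566858e-01, -6.90565916e-03,  9.78618710e-01,
        -1.02170722e+03],
       [ 0.00000000e+00,  0.00000000e+00,  0.00000000e+00,
         1.00000000e+00]])}
{'t': 0.1, 'qpos': [1.108, 0.424, 1.631, -0.0, 1.089, -0.019], 'qvel': [-0.001, -0.001, -0.001, -0.0, 0.0, -0.001], 'joint_torque': [-0.001, -54.562, -27.432, 0.065, 0.019, 0.0], 'ee_pos': [268.11, 563.996, 193.908], 'orientation': [-0.691, -3.064, 0.002], 'ft_force': [0.526, 1.25, -0.389], 'moment': [-0.018, 0.003, 0.018], 'grasp_force': 0.0, 'width': 88.019}
```

View pics/scene0.png

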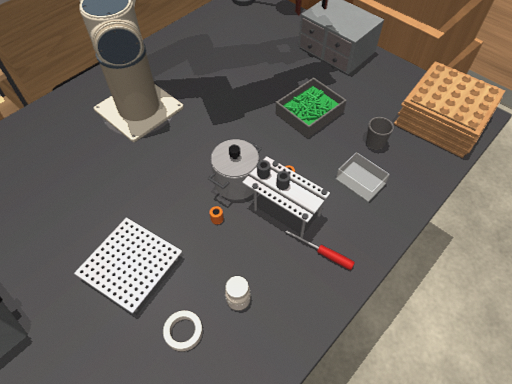

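View pics/top0.png

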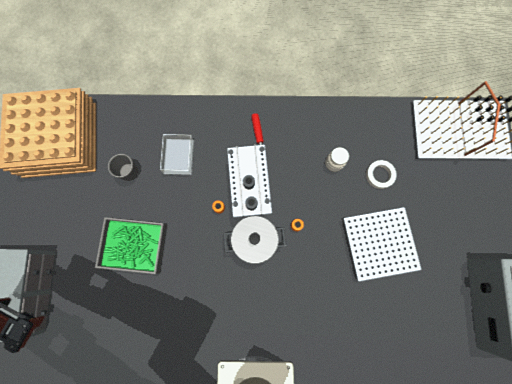

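The scene view shows the lidded pot (235,155), the shelf with two dark bushings (263,170 and 283,180), orange look-alikes at (217,215) and (290,170), and the empty stand at (130,263). In the top view:
- Lid knob: (254,239).
- Dark bushings in the lane: (251,203) near and (249,182) far.
- Orange look-alikes: (219,207) and (297,225), rejected by colour and because they stand on the bench.
- Stand: (382,244). The other perforated plate at (465,130) carries things, so it isn't the empty stand.

```bash
cat > h.py <<'E'
from workcell import ctrl, optics
import cv2, numpy as np
def K(n):
    m=optics.camera_model(n); f=192/np.tan(np.radians(m["fov_y"]/2)); return m,f
def proj(n,P):
    m,f=K(n); p=(m["view"]@np.append(P,1))[:3]; return np.array([m["cx"]+f*p[0]/-p[2], m["cy"]-f*p[1]/-p[2]])
def ray(n,u):
    m,f=K(n); R=m["view"][:3,:3]; t=m["view"][:3,3]
    d=R.T@np.array([(u[0]-m["cx"])/f,-(u[1]-m["cy"])/f,-1]); return -R.T@t,d
def atz(n,u,z):
    c,d=ray(n,u); return c+d*(z-c[2])/d[2]
def tri(u1,u2):
    (a,d),(b,e)=ray("scene",u1),ray("top",u2); d/=np.linalg.norm(d); e/=np.linalg.norm(e)
    s=np.linalg.lstsq(np.c_[d,-e],b-a,rcond=None)[0]; p,q=a+s[0]*d,b+s[1]*e
    return (p+q)/2,np.linalg.norm(p-q)
E
python3 - <<'E'
from h import *
ims={}
for n in("scene","top"): ims[n]=optics.get_image(n)
for t in("lid","lid_knob","bushing1","stand","pot_lip","pot","jar","tape"):
    for n in("scene","top"):
        for r in optics.masks_of(t,n)[:4]:
            ys,xs=np.nonzero(r["pixels"]); c=(xs.mean(),ys.mean())
            s=f"{t:9s}{n:6s} {r['conf']:.2f} c {np.round(c,1)} ext {np.round(r['extent'],1)}"
            if t=="stand" and r['conf']>.5:
                cs,_=cv2.findContours(r["pixels"].astype(np.uint8),0,1)
                cn=cv2.boxPoints(cv2.minAreaRect(max(cs,key=cv2.contourArea))) if n=="top" else cv2.approxPolyDP(cv2.convexHull(max(cs,key=cv2.contourArea)),6,True)[:,0]
                P=[atz(n,u,40)[:2] for u in cn]; s+=" corners "+str(np.round(P).tolist())+" sides "+str(np.round([np.linalg.norm(P[i]-P[i-1]) for i in range(len(P))]))
            else:
                z={"lid":115,"lid_knob":151,"bushing1":156,"jar":42,"tape":12}.get(t)
                if z: s+=" world "+str(np.round(atz(n,c,z)))
            print(s)
a=cv2.resize(ims["top"][125:275,195:325],None,fx=4,fy=4,interpolation=2); cv2.imwrite("pics/crop.png",a[:,:,::-1])
E
```

```text
lid      scene  0.97 c [234.4 157.8] ext [234.  156.6  46.6  36. ] world [459.   3. 115.]
lid      top    0.94 c [254.1 239. ] ext [254.6 237.4  48.1  49.6] world [455.   6. 115.]
lid      top    0.61 c [380.8 174.5] ext [381.4 177.8  29.2  30.3] world [ 647. -363.  115.]
lid_knob scene  0.76 c [234.8 157.6] ext [235.9 157.1  52.4  38.8] world [481. -15. 151.]
lid_knob top    0.85 c [253.6 239. ] ext [252.2 238.2  50.3  49.3] world [453.   7. 151.]
lid_knob top    0.26 c [248.6 182.4] ext [255.4 199.3  62.8 104.8] world [611.  23. 151.]
bushing1 scene  0.73 c [216.4 214.4] ext [215.8 214.7  14.7  18.5] world [ 574. -174.  156.]
bushing1 scene  0.56 c [263.6 168.9] ext [263.4 170.4  16.7  21.3] world [565.   5. 156.]
bushing1 scene  0.55 c [283.2 179.7] ext [285.2 182.1  10.9  17.1] world [625.  14. 156.]
bushing1 top    0.72 c [248.  181.5] ext [249.1 184.7  12.5  12.6] world [612.  25. 156.]
bushing1 top    0.68 c [217.7 206.4] ext [217.8 207.    8.5  13. ] world [541. 107. 156.]
bushing1 top    0.53 c [250.3 202.9] ext [251.6 206.    6.1  14.8] world [551.  17. 156.]
stand    scene
[... 581 characters left out ...]
2 118.2  84.5]
pot      scene  0.50 c [183.  329.7] ext [184.1 329.4  37.4  45.7]
pot      top    0.71 c [248.2 179.8] ext [254.2 197.6  58.3 102.4]
jar      scene  0.88 c [237.6 292.3] ext [239.3 294.1  20.7  36.5] world [ 715. -251.   42.]
jar      top    0.70 c [336.2 159.2] ext [335.1 160.9  27.1  26.4] world [ 715. -252.   42.]
jar      top    0.59 c [253.7 239. ] ext [252.3 239.6  48.4  53.1] world [460.   7.  42.]
tape     scene  0.64 c [182.7 330. ] ext [183.6 330.7  37.3  43. ] world [ 674. -398.   12.]
tape     top    0.72 c [253.6 239.2] ext [252.2 238.2  46.9  49.9] world [462.   7.  12.]
tape     top    0.62 c [381.5 173.3] ext [382.4 176.6  27.4  29.4] world [ 678. -403.   12.]
```

View pics/crop.png

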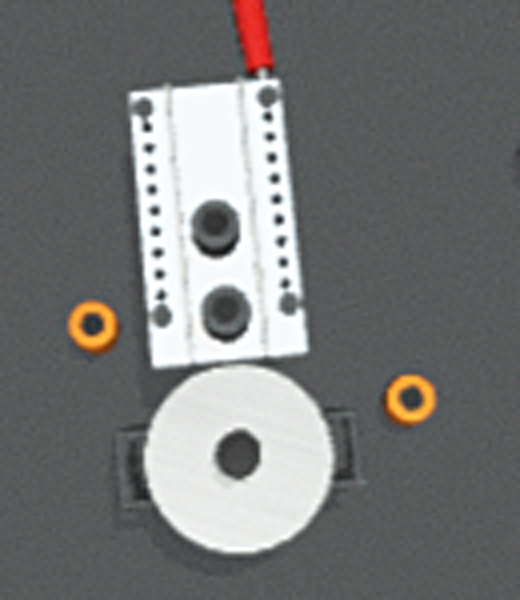

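The crop shows the lid (disc centre at crop (239,459), knob (239,454)), the dark bushings in the lane at (226,306) and (215,222), and the orange look-alikes off the shelf at (93,326) and (410,399). The choice stands. Next I refine by fitting.

```bash
python3 - <<'E'
from h import *
def w(c,z): return atz("top",((c[0]+.5)/4-.5+195,(c[1]+.5)/4-.5+125),z)[:2]
print("lid flange",w((239,459),115),"knob top",w((239,453),151), "R", np.linalg.norm(w((333,459),115)-w((145,459),115))/2)
C=[w(c,116) for c in((152,366),(306,352),(281,80),(130,93))]
print("shelf",np.round(C,1).tolist(),[np.round(np.linalg.norm(C[i]-C[i-1]),1) for i in range(4)])
lip=(C[0]+C[1])/2; far=(C[2]+C[3])/2; d=far-lip; d/=np.linalg.norm(d); print("lip",lip,"dir",d,np.degrees(np.arctan2(d[1],d[0])),"pot axis",lip-69*d)
for c in((226,304),(214,220)):
    p=w(c,156); print("bush",p,"along",(p-lip)@d,"lat",(p-lip)@np.array([-d[1],d[0]]))
# scene-based triangulation using ellipses
a,b=optics.get_image("scene"),optics.get_image("top")
S=[];
for n,im,bx in(("scene",a,(225,135,245,165)),("top",b,(245,229,264,248))):
    x0,y0,x1,y1=bx; g=im[y0:y1,x0:x1].max(2); m=g<90; ys,xs=np.nonzero(m); S.append((xs.mean()+x0,ys.mean()+y0,m.sum())); print(n,S[-1])
print(tri(S[0][:2],S[1][:2]))
for P in((456,6,115),(456,6,151)): print(proj("scene",P),proj("top",P))
st=cv2.resize(a[110:230,190:350],None,fx=5,fy=5,interpolation=2);cv2.imwrite("pics/crop2.png",st[:,:,::-1])
E
```

```text
lid flange [454.26848326   5.14412727] knob top [455.87471656   5.24662142] R 66.32736401237322
shelf [[519.5, 68.0], [530.8, -42.0], [735.0, -23.3], [723.7, 89.0]] [np.float64(205.3), np.float64(110.6), np.float64(205.1), np.float64(112.9)]
lip [525.11417324  12.98089224] dir [0.99528985 0.09694389] 5.563213090523104 pot axis [456.43917371   6.29176374]
bush [557.9048612   15.30351612] along 32.86140303914451 lat -0.8671729131040888
bush [617.59890568  24.44022069] along 93.16002720625409 lat 2.4395234289036996
scene (np.float64(234.13215859030836), np.float64(145.81057268722466), np.int64(227))
top (np.float64(254.16483516483515), np.float64(238.0879120879121), np.int64(91))
(array([455.35302613,   6.64996849, 159.67848637]), np.float64(2.143131057739601))
[234.50600609 156.58865047] [254.07815575 238.753757  ]
[233.89232761 148.20900926] [254.09894215 237.82555223]
```

View pics/crop2.png

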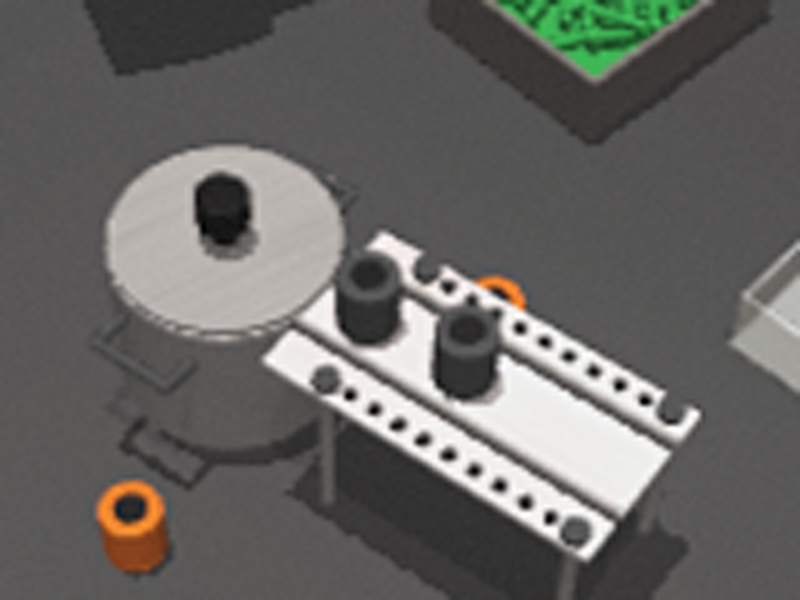

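Both views agree and the sizes check out: lid radius 66.3, shelf 205 × 111. In world coordinates:
- Lid and knob axis are at about (455.5, 6).
- Lip is at (525, 13), with the lane at 5.6°.
- Bushings are at 33 and 93 mm along the lane.
- Stand centre is at about (455, -378).

I'll move over the lid, then turn so that tool y lies along the lane.

```bash
cat >> h.py <<'E'
from scipy.spatial.transform import Rotation as Ro
def go(P,yaw=None):
    o=ctrl.get_obs(); R=Ro.from_rotvec(o["orientation"]).as_matrix(); y=R[:,1]
    u=R.T@(np.array(P)-o["ee_pos"])/40
    print("units",np.round(u,2),"n>=",np.linalg.norm(u)*40/50,"yawy",np.degrees(np.arctan2(y[1],y[0])), "tilt",np.round(R[:,2],4))
    if yaw is not None: print("turn z units",np.round(-((yaw-np.degrees(np.arctan2(y[1],y[0]))+180)%360-180)/6,2))
E
python3 -m jog '[[-0.73,-0.757,0,0,0,0,1],[-0.73,-0.757,0,0,0,0,1],[-0.73,-0.757,0,0,0,0,1],[-0.73,-0.757,0,0,0,0,1],[-0.73,-0.757,0,0,0,0,1],[-0.73,-0.757,0,0,0,0,1],[-0.73,-0.757,0,0,0,0,1],[-0.73,-0.757,0,0,0,0,1],[-0.73,-0.757,0,0,0,0,1],[-0.73,-0.757,0,0,0,0,1],[-0.73,-0.757,0,0,0,0,1],[-0.73,-0.757,0,0,0,0,1],[-0.73,-0.757,0,0,0,0,1],[-0.73,-0.757,0,0,0,0,1],[0,0,0,0,0,1,1],[0,0,0,0,0,1,1],[0,0,0,0,0,1,1],[0,0,0,0,0,1,1],[0,0,0,0,0,1,1]]'
python3 -m jog '[[0,0,0,0,0,1,1],[0,0,0,0,0,1,1],[0,0,0,0,0,1,1],[0,0,0,0,0,1,1],[0,0,0,0,0,0.83,1],[0,0,0,0,0,0,0.7],[0,0,0,0,0,0,0.7]]'
python3 -c "
from h import *
go((455.5,6,122),5.6)"
```

```text
t: 3.0
ee_pos: [455.6, 6.0, 194.7]
orientation: [1.467, 2.778, 0.0]
ft_force: [-0.4, 0.7, 0.1]
width: 87.8
grasp_force: 0.0
t: 3.7
ee_pos: [455.5, 6.0, 194.7]
orientation: [2.108, 2.33, 0.0]
ft_force: [-0.6, -0.4, -0.1]
width: 75.0
grasp_force: 0.0
units [-0.   -0.    1.82] n>= 1.453106822429906 yawy 5.727214729594814 tilt [ 2.e-04 -0.e+00 -1.e+00]
turn z units 0.02
```

```bash
python3 -m jog '[[0,0,0.5,0,0,0,0.7],[0,0,0.5,0,0,0,0.7],[0,0,0.4,0,0,0,0.7],[0,0,0.2,0,0,0,0.7],[0,0,0.2,0,0,0,0.7],[0,0,0,0,0,0,0.7]]'
python3 -m jog '[[0,0,0,0,0,0,0],[0,0,0,0,0,0,0],[0,0,0,0,0,0,0],[0,0,0,0,0,0,0],[0,0,0,0,0,0,0],[0,0,0,0,0,0,0],[0,0,0,0,0,0,0],[0,0,0,0,0,0,0]]'
```

```text
t: 4.3
ee_pos: [455.1, 6.1, 122.0]
orientation: [-2.109, -2.327, 0.001]
ft_force: [0.8, 0.0, 1.0]
width: 61.6
grasp_force: 0.0
t: 5.1
ee_pos: [456.2, 6.1, 123.3]
orientation: [2.11, 2.326, 0.001]
ft_force: [-0.2, -0.2, 5.2]
width: 1.8
grasp_force: 2.5
```

The opening of 1.8 means there's no knob between the pads, so I look.

```bash
python3 - <<'E'
from h import *
a,b=optics.get_image("scene"),optics.get_image("top")
A=cv2.resize(a[90:230,170:330],(800,700)[::1] and (640,560),interpolation=2)
cv2.imwrite("pics/g1.png",A[:,:,::-1])
cv2.imwrite("pics/g1t.png",cv2.resize(b[150:290,170:340],None,fx=4,fy=4,interpolation=2)[:,:,::-1])
print(ctrl.get_obs()["width"],ctrl.get_obs()["grasp_force"])
E
```

```text
0.5451018918030316 2.5909160112496465
```

View pics/g1.png

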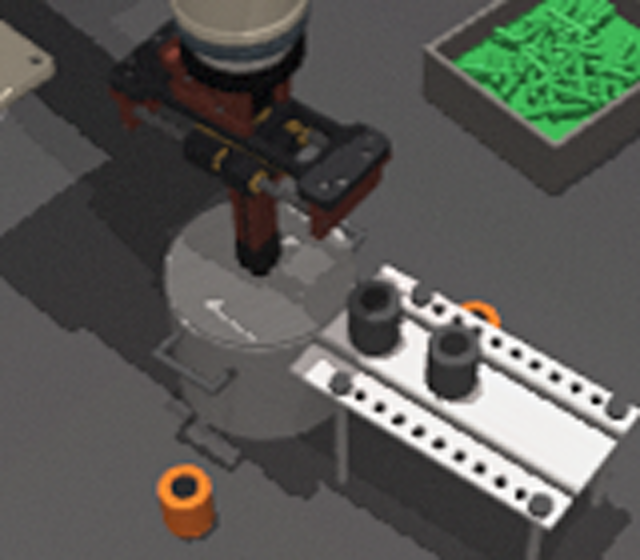

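The fingers look shut near scene (234,153) with the lid still flat; the knob isn't distinct. I check the top view crop.

View pics/g1t.png

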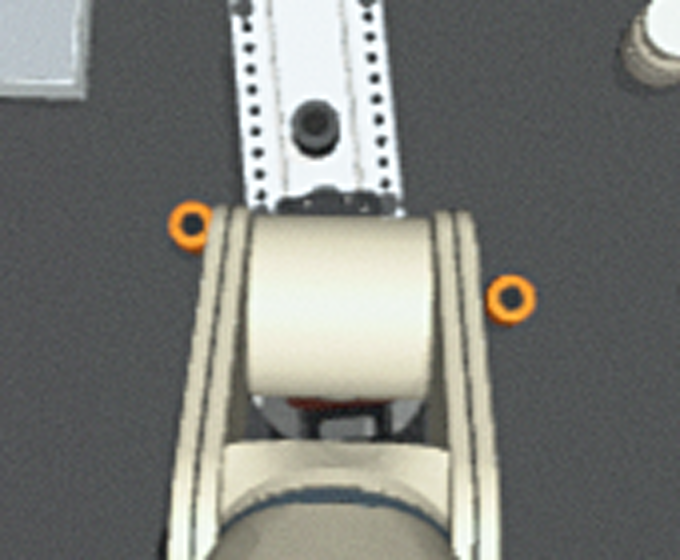

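The arm hides the knob in this view. I open, raise 80 mm and look again.

```bash
python3 -m jog '[[0,0,0,0,0,0,1],[0,0,0,0,0,0,1],[0,0,0,0,0,0,1],[0,0,0,0,0,0,1],[0,0,0,0,0,0,1],[0,0,0,0,0,0,1],[0,0,-0.5,0,0,0,1],[0,0,-0.5,0,0,0,1],[0,0,-0.5,0,0,0,1],[0,0,-0.5,0,0,0,1],[0,0,0,0,0,0,1]]'
python3 - <<'E'
from h import *
a=optics.get_image("scene")
cv2.imwrite("pics/g2.png",cv2.resize(a[90:200,190:320],None,fx=5,fy=5,interpolation=2)[:,:,::-1])
E
```

```text
t: 6.3
ee_pos: [456.5, 6.1, 204.3]
orientation: [2.109, 2.325, 0.003]
ft_force: [-0.0, 0.6, 0.2]
width: 84.9
grasp_force: 0.0
```

View pics/g2.png

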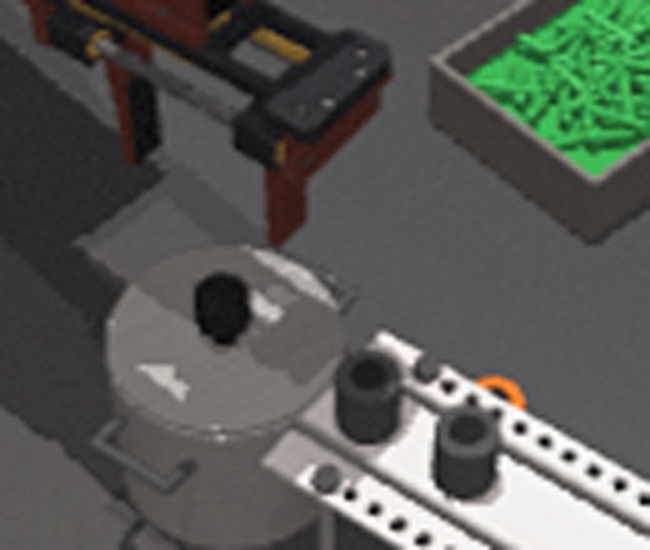

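The knob is unchanged at scene (234,151), and the fingertips are at scene (219,122) and (248,138). I compare those with where the reported TCP says they should be.

```bash
python3 - <<'E'
from h import *
o=ctrl.get_obs(); p=o["ee_pos"]; R=Ro.from_rotvec(o["orientation"]).as_matrix()
for dz in(0,15,30):
  for s in(44,57.5): print(dz,s,[np.round(proj("scene",p+k*s*R[:,1]+[0,0,dz]),1).tolist() for k in(-1,1)])
print(p,R[:,1],o["qpos"])
m,f=K("scene"); print(-m["view"][:3,:3].T@m["view"][:3,3])
E
```

```text
0 44 [[219.9, 127.7], [246.2, 143.0]]
0 57.5 [[216.0, 125.4], [250.3, 145.4]]
15 44 [[219.5, 123.8], [246.0, 139.1]]
15 57.5 [[215.6, 121.5], [250.2, 141.5]]
30 44 [[219.1, 119.7], [245.9, 135.1]]
30 57.5 [[215.1, 117.5], [250.1, 137.6]]
[455.71849609   6.06515966 202.97301606] [0.99523976 0.09744728 0.00136204] [-1.28206832e-02  1.59398193e-01  1.98339208e+00  2.51067811e-05
  9.97434326e-01 -1.10436458e-01]
[1005.66217445 -493.60524472 1028.05107951]
```

The tips appear 20–28 mm higher than reported. That fits the fingers having shut on top of the knob at 151 while the state said 123. I fit the offset numerically from the red finger pixels.

```bash
python3 - <<'E'
from h import *
a=optics.get_image("scene").astype(int); o=ctrl.get_obs(); p=o["ee_pos"]; R=Ro.from_rotvec(o["orientation"]).as_matrix()
red=(a[...,0]>a[...,1]+18)&(a[...,0]>a[...,2]+18)
for c in list(range(212,226))+list(range(240,256)):
    r=np.nonzero(red[100:160,c])[0]; print(c,(r.max()+100) if len(r) else None,end="; ")
print()
for off in((0,0,0),(0,0,15),(0,0,20),(0,0,27),(-11,13,0)):
  print(off)
  for k in(-1,1):
    q=[proj("scene",p+np.array(off)+k*s*R[:,1]+w*R[:,0]) for s in(44,57.5) for w in(-10,10)]
    h=cv2.convexHull(np.float32(q))[:,0]; print("  hull",np.round(h,1).tolist())
E
```

```text
212 110; 213 115; 214 121; 215 122; 216 121; 217 100; 218 101; 219 101; 220 None; 221 None; 222 None; 223 None; 224 None; 225 None; 240 None; 241 None; 242 None; 243 129; 244 138; 245 139; 246 138; 247 137; 248 136; 249 135; 250 134; 251 125; 252 124; 253 123; 254 122; 255 121; 
(0, 0, 0)
  hull [[222.1999969482422, 125.5999984741211], [217.3000030517578, 130.0], [213.39999389648438, 127.69999694824219], [218.3000030517578, 123.30000305175781]]
  hull [[252.5, 143.10000610351562], [247.6999969482422, 147.89999389648438], [243.60000610351562, 145.39999389648438], [248.39999389648438, 140.6999969482422]]
(0, 0, 15)
  hull [[221.8000030517578, 121.5999984741211], [216.89999389648438, 126.0999984741211], [212.89999389648438, 123.80000305175781], [217.89999389648438, 119.4000015258789]]
  hull [[252.39999389648438, 139.3000030517578], [247.60000610351562, 144.0], [243.39999389648438, 141.60000610351562], [248.3000030517578, 136.89999389648438]]
(0, 0, 20)
  hull [[221.6999969482422, 120.30000305175781], [216.6999969482422, 124.80000305175781], [212.8000030517578, 122.5], [217.6999969482422, 118.0]]
  hull [[252.39999389648438, 138.0], [247.60000610351562, 142.6999969482422], [243.39999389648438, 140.3000030517578], [248.1999969482422, 135.5]]
(0, 0, 27)
  hull [[221.5, 118.4000015258789], [216.5, 122.9000015258789], [212.5, 120.5999984741211], [217.5, 116.0999984741211]]
  hull [[252.39999389648438, 136.10000610351562], [247.5, 140.89999389648438], [243.3000030517578, 138.39999389648438], [248.1999969482422, 133.6999969482422]]
(-11, 13, 0)
  hull [[222.8000030517578, 120.9000015258789], [218.0, 125.30000305175781], [214.10000610351562, 123.0], [218.89999389648438, 118.69999694824219]]
  hull [[252.8000030517578, 138.1999969482422], [248.10000610351562, 142.8000030517578], [244.0, 140.39999389648438], [248.6999969482422, 135.8000030517578]]
```

The fit gives about 20–28 mm in z and is centred horizontally. Taken with the knob-top contact, the tips are about 27 mm higher than reported. I'll take true z = reported + 27, descend to a reported 97 while watching the force, then close.

```bash
python3 -m jog '[[0,0,0.5,0,0,0,0.75],[0,0,0.5,0,0,0,0.75],[0,0,0.5,0,0,0,0.75],[0,0,0.4,0,0,0,0.75],[0,0,0.25,0,0,0,0.75],[0,0,0.15,0,0,0,0.75],[0,0,0.15,0,0,0,0.75],[0,0,0.15,0,0,0,0.75],[0,0,0.1,0,0,0,0.75],[0,0,0,0,0,0,0.75]]'
python3 -m jog '[[0,0,0,0,0,0,0],[0,0,0,0,0,0,0],[0,0,0,0,0,0,0],[0,0,0,0,0,0,0],[0,0,0,0,0,0,0],[0,0,0,0,0,0,0]]'
```

```text
t: 7.4
ee_pos: [455.4, 6.0, 94.3]
orientation: [-2.11, -2.327, 0.0]
ft_force: [-0.4, 0.1, -0.0]
width: 65.3
grasp_force: 0.0
t: 8.0
ee_pos: [455.7, 6.1, 94.7]
orientation: [2.11, 2.327, 0.0]
ft_force: [-0.2, -0.1, 1.0]
width: 31.5
grasp_force: 30.0
```

The grip is good: width 31.5, force 30. Lid underside = reported z + 7.3. Now I lift and carry it to the stand.

```bash
python3 -m jog '[[0,0,-0.2,0,0,0,0],[0,0,-0.4,0,0,0,0],[0,0,-0.4,0,0,0,0],[0,0,-0.4,0,0,0,0],[0,0,-0.2,0,0,0,0],[0,0,0,0,0,0,0],[0,0,0,0,0,0,0]]'
python3 -m jog '[[0.2,-0.02,0,0,0,0,0],[0.45,-0.045,0,0,0,0,0],[0.68,-0.068,0,0,0,0,0],[0.68,-0.068,0,0,0,0,0],[0.68,-0.068,0,0,0,0,0],[0.68,-0.068,0,0,0,0,0],[0.68,-0.068,0,0,0,0,0],[0.68,-0.068,0,0,0,0,0],[0.68,-0.068,0,0,0,0,0],[0.68,-0.068,0,0,0,0,0],[0.68,-0.068,0,0,0,0,0],[0.68,-0.068,0,0,0,0,0],[0.68,-0.068,0,0,0,0,0],[0.68,-0.068,0,0,0,0,0],[0.4,-0.04,0,0,0,0,0],[0.24,-0.02,0,0,0,0,0],[0,0,0,0,0,0,0]]'
python3 - <<'E'
from h import *
go((455,-378,32.7))
b=optics.get_image("scene"); cv2.imwrite("pics/c1.png",b[100:340,40:340,::-1])
E
```

```text
t: 8.7
ee_pos: [455.1, 6.1, 158.3]
orientation: [-2.11, -2.327, 0.0]
ft_force: [-0.2, 0.1, -3.6]
width: 31.4
grasp_force: 30.0
t: 10.4
ee_pos: [380.8, 379.1, 158.1]
orientation: [2.109, 2.328, -0.001]
ft_force: [-0.5, -0.3, -3.4]
width: 31.1
grasp_force: 30.0
units [-19.02  -0.02   3.15] n>= 15.419783501115848 yawy 5.66325436249456 tilt [-5.e-04 -6.e-04 -1.e+00]
```

View pics/c1.png

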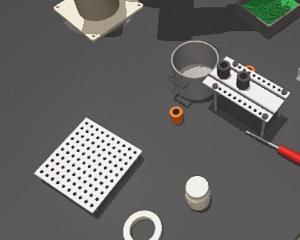

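I had the sign of tool x wrong, so the lid went to +y, clear of everything. Pot and stand are unchanged in the picture. I go back the other way.

```bash
python3 -m jog '[[-0.3,0,0,0,0,0,0],[-0.6,0,0,0,0,0,0],[-0.8,0,0,0,0,0,0],[-0.8,0,0,0,0,0,0],[-0.8,0,0,0,0,0,0],[-0.8,0,0,0,0,0,0],[-0.8,0,0,0,0,0,0],[-0.8,0,0,0,0,0,0],[-0.8,0,0,0,0,0,0],[-0.8,0,0,0,0,0,0],[-0.8,0,0,0,0,0,0],[-0.8,0,0,0,0,0,0],[-0.8,0,0,0,0,0,0],[-0.8,0,0,0,0,0,0],[-0.8,0,0,0,0,0,0]]'
python3 -m jog '[[-0.8,0,0,0,0,0,0],[-0.8,0,0,0,0,0,0],[-0.8,0,0,0,0,0,0],[-0.8,0,0,0,0,0,0],[-0.8,0,0,0,0,0,0],[-0.8,0,0,0,0,0,0],[-0.8,0,0,0,0,0,0],[-0.8,0,0,0,0,0,0],[-0.6,0,0,0,0,0,0],[-0.5,0,0,0,0,0,0],[-0.2,0,0,0,0,0,0],[0,0,0,0,0,0,0]]'
python3 -c "
from h import *
go((455,-378,32.7))"
```

```text
t: 11.95
ee_pos: [423.9, -73.7, 158.7]
orientation: [2.112, 2.325, -0.0]
ft_force: [0.3, 0.4, -3.1]
width: 31.6
grasp_force: 30.0
t: 13.15
ee_pos: [453.9, -378.8, 158.4]
orientation: [-2.113, -2.324, 0.0]
ft_force: [-0.5, 0.6, -2.7]
width: 31.9
grasp_force: 30.0
units [0.02 0.03 3.14] n>= 2.51512748786663 yawy 5.461159027965275 tilt [-4.e-04  2.e-04 -1.e+00]
```

```bash
python3 -m jog '[[0,0,0.3,0,0,0,0],[0,0,0.5,0,0,0,0],[0,0,0.5,0,0,0,0],[0,0,0.5,0,0,0,0],[0,0,0.4,0,0,0,0],[0,0,0.3,0,0,0,0],[0,0,0.2,0,0,0,0],[0,0,0.15,0,0,0,0],[0,0,0.08,0,0,0,0],[0,0,0.05,0,0,0,0],[0,0,0.05,0,0,0,0],[0,0,0.05,0,0,0,0],[0,0,0,0,0,0,0]]'
python3 -m jog '[[0,0,0.03,0,0,0,0],[0,0,0,0,0,0,0],[0,0,0,0,0,0,0]]'
```

```text
t: 14.45
ee_pos: [455.3, -377.8, 35.4]
orientation: [2.11, 2.327, -0.0]
ft_force: [-0.5, 0.6, -3.6]
width: 31.5
grasp_force: 30.0
t: 14.75
ee_pos: [455.3, -377.8, 34.2]
orientation: [2.11, 2.327, -0.0]
ft_force: [-0.3, -0.1, -3.0]
width: 31.5
grasp_force: 30.0
```

```bash
python3 -m jog '[[0,0,0.03,0,0,0,0],[0,0,0,0,0,0,0],[0,0,0,0,0,0,0]]'
python3 -m jog '[[0,0,0.02,0,0,0,0],[0,0,0,0,0,0,0],[0,0,0,0,0,0,0]]'
```

```text
t: 15.05
ee_pos: [455.2, -377.7, 32.9]
orientation: [-2.11, -2.327, 0.0]
ft_force: [-0.2, -0.6, -2.7]
width: 31.0
grasp_force: 30.0
t: 15.35
ee_pos: [455.3, -377.8, 32.8]
orientation: [2.11, 2.327, -0.0]
ft_force: [-2.6, 1.8, 6.4]
width: 31.2
grasp_force: 30.0
```

Contact with the stand shows in the force (−3 → +6 N). I release and rise.

```bash
python3 -m jog '[[0,0,0,0,0,0,0.6],[0,0,0,0,0,0,0.6],[0,0,0,0,0,0,0.6],[0,0,-0.2,0,0,0,0.6],[0,0,-0.5,0,0,0,0.6],[0,0,-0.7,0,0,0,0.6],[0,0,-0.8,0,0,0,0.6],[0,0,-0.8,0,0,0,0.6],[0,0,-0.3,0,0,0,0.6],[0,0,0,0,0,0,0]]'
python3 - <<'E'
from h import *
lip=np.array([525,13]);d=np.array([.9953,.0969])
go((*(lip+140*d),160),5.6)
E
```

```text
t: 16.35
ee_pos: [456.3, -378.6, 166.1]
orientation: [2.108, 2.324, 0.0]
ft_force: [-0.6, 0.3, 0.1]
width: 47.6
grasp_force: 0.0
units [9.57 6.16 0.14] n>= 9.110635774121551 yawy 5.5959319917520105 tilt [ 0.0031 -0.0027 -1.    ]
turn z units -0.0
```

```bash
python3 -m jog '[[0.3,0.2,0,0,0,0,0],[0.6,0.4,0,0,0,0,0],[0.75,0.48,0,0,0,0,0],[0.75,0.48,0,0,0,0,0],[0.75,0.48,0,0,0,0,0],[0.75,0.48,0,0,0,0,0],[0.75,0.48,0,0,0,0,0],[0.75,0.48,0,0,0,0,0],[0.75,0.48,0,0,0,0,0],[0.75,0.48,0,0,0,0,0],[0.75,0.48,0,0,0,0,0],[0.75,0.48,0,0,0,0,0],[0.75,0.48,0,0,0,0,0],[0.42,0.28,0,0,0,0,0],[0,0,0,0,0,0,0]]'
python3 - <<'E'
from h import *
lip=np.array([525,13]);d=np.array([.9953,.0969])
go((*(lip+140*d),95),5.6)
a=optics.get_image("scene"); 
x=a[110:300,70:340]; cv2.imwrite("pics/c2.png",cv2.resize(x,None,fx=2.9,fy=2.9,interpolation=2)[:,:,::-1])
r=optics.masks_of("lid","scene"); print([(q["conf"],np.round(q["extent"],1)) for q in r[:3]])
print("expected flange centre",proj("scene",(455.3,-377.8,53)))
E
```

```text
t: 17.85
ee_pos: [663.0, 30.0, 162.3]
orientation: [-2.106, -2.329, 0.002]
ft_force: [-0.3, -0.1, -1.0]
width: 0.5
grasp_force: 0.0
units [-0.09  0.03  1.68] n>= 1.3474095149130962 yawy 5.771517820983195 tilt [-2.2e-03  2.0e-04 -1.0e+00]
turn z units 0.03
[(0.73, array([263.5, 168.2,  16.2,  20.5])), (0.56, array([128. , 260.4,  56.6,  46.5]))]
expected flange centre [128.19533713 259.48812648]
```

View pics/c2.png

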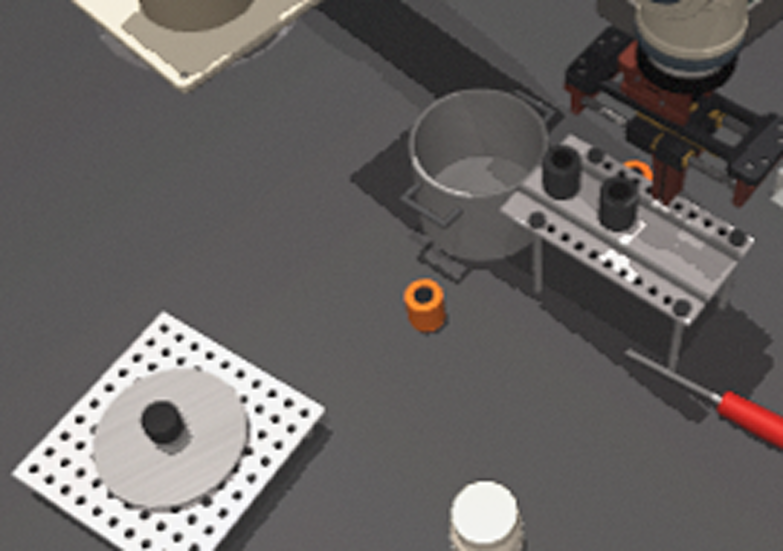

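The lid is flat and centred on the stand at c2 (170,437), and both bushings are undisturbed with the shut fingers above the lane behind the far one. I descend into the lane.

```bash
python3 -m jog '[[-0.09,0.03,0.3,0,0,0,0],[0,0,0.4,0,0,0,0],[0,0,0.4,0,0,0,0],[0,0,0.2,0,0,0,0],[0,0,0.15,0,0,0,0],[0,0,0.15,0,0,0,0],[0,0,0,0,0,0,0]]'
python3 - <<'E'
from h import *
lip=np.array([525,13]);d=np.array([.9953,.0969])
o=ctrl.get_obs(); print("lat",(o["ee_pos"][:2]-lip)@[-d[1],d[0]],"along",(o["ee_pos"][:2]-lip)@d)
P=o["ee_pos"]+[0,0,27]; print("tip px",proj("scene",P),"nominal",proj("scene",o["ee_pos"]))
E
```

```text
t: 18.65
ee_pos: [664.3, 23.7, 99.4]
orientation: [-2.11, -2.327, 0.001]
ft_force: [-1.1, 0.6, 0.1]
width: -0.0
grasp_force: 0.0
lat -2.8049158089335013 along 139.73472089529795
tip px [296.52307272 192.37479713] nominal [295.75979214 198.10457623]
```

```bash
python3 -m jog '[[0.07,0,0.07,0,0,0,0],[0,-0.2,0,0,0,0,0],[0,-0.2,0,0,0,0,0],[0,-0.2,0,0,0,0,0],[0,-0.2,0,0,0,0,0],[0,-0.2,0,0,0,0,0],[0,-0.2,0,0,0,0,0],[0,-0.2,0,0,0,0,0],[0,-0.2,0,0,0,0,0]]'
python3 -m jog '[[0,-0.2,0,0,0,0,0],[0,-0.2,0,0,0,0,0],[0,-0.2,0,0,0,0,0],[0,0,0,0,0,0,0],[0,0,0,0,0,0,0]]'
python3 - <<'E'
from h import *
a=optics.get_image("scene")
cv2.imwrite("pics/p1.png",cv2.resize(a[120:220,195:325],None,fx=5,fy=5,interpolation=2)[:,:,::-1])
E
```

```text
t: 19.55
ee_pos: [600.4, 20.2, 97.6]
orientation: [2.11, 2.327, 0.001]
ft_force: [2.0, 1.2, 0.4]
width: 0.4
grasp_force: 0.9
t: 20.05
ee_pos: [576.1, 17.9, 97.1]
orientation: [-2.11, -2.326, 0.002]
ft_force: [-0.5, 0.2, -0.6]
width: 0.2
grasp_force: 0.0
```

View pics/p1.png

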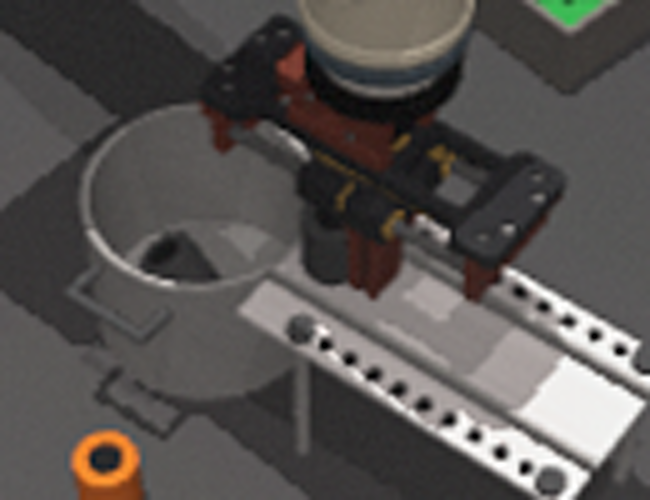

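The first bushing lies in the pot (p1 (165,255)), and the second stands in the lane just ahead of the fingers at p1 (325,250). I push on past the lip.

```bash
python3 -m jog '[[0,-0.2,0,0,0,0,0],[0,-0.2,0,0,0,0,0],[0,-0.2,0,0,0,0,0],[0,-0.2,0,0,0,0,0],[0,-0.2,0,0,0,0,0],[0,-0.2,0,0,0,0,0],[0,-0.2,0,0,0,0,0],[0,-0.1,0,0,0,0,0],[0,0,0,0,0,0,0],[0,0,0,0,0,0,0],[0,0,0,0,0,0,0]]'
python3 -m jog '[[0,0,-0.5,0,0,0,0],[0,0,-0.7,0,0,0,0],[0,0,-0.7,0,0,0,0],[0.4,0,-0.7,0,0,0,0],[0.8,0,0,0,0,0,0],[0.8,0,0,0,0,0,0],[0.8,0,0,0,0,0,0],[0.8,0,0,0,0,0,0],[0.8,0,0,0,0,0,0],[0.8,0,0,0,0,0,0],[0.8,0,0,0,0,0,0],[0.4,0,0,0,0,0,0],[0,0,0,0,0,0,0],[0,0,0,0,0,0,0]]'
python3 - <<'E'
from h import *
a,b=optics.get_image("scene"),optics.get_image("top")
A=cv2.resize(a[120:290,70:330],None,fx=2,fy=2,interpolation=2)
B=cv2.resize(b[130:290,190:330],None,fx=2,fy=2,interpolation=2)
B=cv2.copyMakeBorder(B,0,A.shape[0]-B.shape[0],0,0,cv2.BORDER_CONSTANT)
cv2.imwrite("pics/f.png",np.hstack([A,B])[:,:,::-1])
E
```

```text
t: 21.2
ee_pos: [517.6, 12.1, 97.5]
orientation: [2.11, 2.327, 0.0]
ft_force: [-1.0, -0.2, -0.2]
width: 0.3
grasp_force: 0.0
t: 22.6
ee_pos: [492.1, 266.3, 201.1]
orientation: [2.11, 2.328, -0.001]
ft_force: [0.7, -0.8, 0.5]
width: 0.5
grasp_force: 0.0
```

View pics/f.png

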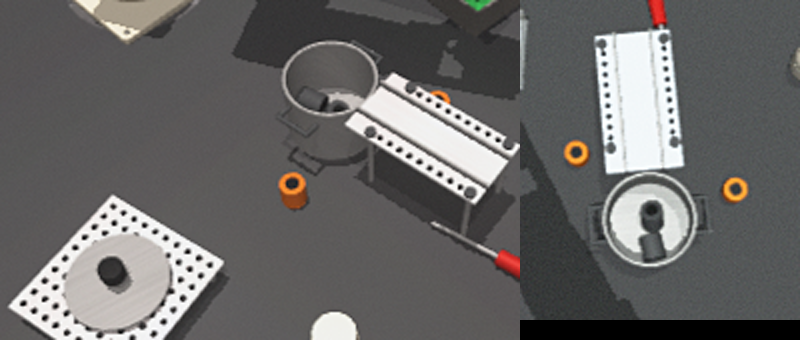

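Both bushings lie in the pot (top crop (652,210) and (652,245)), the shelf is empty, and the lid is flat on the stand. The robot is clear of everything, so I hand the job in.

```bash
python3 -m jog '[[0,0,0,0,0,0,0],[0,0,0,0,0,0,0],[0,0,0,0,0,0,0]]'; python3 -c "
from h import *
print(ctrl.close_job())"
```

```text
t: 23.0
ee_pos: [492.4, 266.3, 201.4]
orientation: [2.111, 2.326, -0.0]
ft_force: [-0.5, -0.0, -0.6]
width: 0.0
grasp_force: 0.0
the job is handed in; nothing more can be done
None
```

I handed the job in at 23 s: in the last pictures the lid sits flat and knob up on the stand and both bushings are in the pot; the hand-in gave no verdict.

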